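Tip the rinsed bearing balls out of the mesh basket

TASK

Take the wire-mesh rinse basket by its handle, carry it to the plain open tray (not the one divided into pockets) and tip it so that both steel balls roll out over its spout into that tray. Then set the empty basket upright on the bench beside the trays and let go.

Things in the scene. Friction and masses are not known exactly. Their poses are not given: they have to be found in the camera images.
- basket_grip (a point): Centre of the mesh basket's handle, a grey bar 12 mm thick along x, 78 long (y), 22 high: pinch it from above across its 12 mm, fingers closing along x. 100 mm above the basket's underside (the bench). Basket axes: z up, -x to the spout, which at the start faces left (world +y) within 30 degrees. Loose, 0.3 kg, 100 mm wide, walls 45 mm high, back at x = +55 mm; thin uprights at y = -50, +50 mm.
- basket_lip (a point): Middle of the spout's lip, the basket's lowest rim, 16 mm above its underside; from the handle centre x = -76, z = -84 mm; basket axes. The basket narrows to a notch 52 mm wide, whence a steel sheet rises 20 degrees to the lip and holds the balls in. Tipped lip-down past 20 degrees they start to roll out, at 40 to 45 surely; the lip is then about 113 mm below the handle (at 30 degrees 111 below, 24 ahead).
- tray: Plain open aluminium tray, one undivided square space: 130 x 130 mm outside, 32 high, walls and floor 3 mm, 0.9 kg, loose. Origin: centre of its underside, z up, x and y along its sides. It stands left or right of the basket; on the other side is a tray of the same outside size and metal but divided into nine pockets, which is not to be used.
- ball_1_center (a point): One of two equal loose bright steel balls, 22 mm in diameter, 44 g, lying in the mesh basket at the start, its centre here 15 mm above the bench; it rolls freely. The point is the ball's centre; its axes mean nothing.
- ball_2_center (a point): One of two equal loose bright steel balls, 22 mm in diameter, 44 g, lying in the mesh basket at the start, its centre here 15 mm above the bench; it rolls freely. The point is the ball's centre; its axes mean nothing.
Mind the look-alikes: they are no part of the job. Of the things like the part that bears basket_grip, leave any that is blue or yellow; of the rest the larger one is meant.

How it is judged:
On the way, in this order (a step that is already met when the one before it is completed fails the run):
1. the basket is lifted off the bench by at least 30 mm with both balls in it (height (world z) of basket_grip above 0.13 m and distance between each of ball_1_center, ball_2_center and basket_grip below 0.13 m and z of each of ball_1_center, ball_2_center in the frame of basket_grip below -0.05 m), for 0.1 s.
2. the basket is tipped by more than 15 degrees, with its handle within 180 mm (level) of the plain tray's centre and higher than 120 mm above the bench (angle between basket_grip's own z axis and vertical above 0.26 rad and horizontal distance between basket_grip and tray below 0.18 m and height (world z) of basket_grip above 0.12 m), for 0.1 s.
At the end, for the whole second after the job is handed in: Both balls lie in the plain tray, between its walls and below its rim; the basket stands upright (within 10 degrees) on the bench, its handle within 12 mm of its height at the start; the tray stands level (x of ball_1_center in the frame of tray between -0.065 and 0.065 m and y of ball_1_center in the frame of tray between -0.065 and 0.065 m and z of ball_1_center in the frame of tray between 0 and 0.028 m and x of ball_2_center in the frame of tray between -0.065 and 0.065 m and y of ball_2_center in the frame of tray between -0.065 and 0.065 m and z of ball_2_center in the frame of tray between 0 and 0.028 m and angle between basket_grip's own z axis and vertical below 0.17 rad and height (world z) of basket_grip between 0.088 and 0.112 m and angle between tray's own z axis and vertical below 0.1 rad); the robot touches nothing.
It also fails if it takes over 54 s, if anything falls off the work surface, if the arm or the gripper's body presses on something with over 40 N, if the wrist force passes 120 N, or if a joint passes its speed limit or range.

ROBOT

A 6-joint arm with a two-finger parallel gripper is mounted at the origin on the work surface; the furniture and walls round the work are solid. World frame = base frame: x ahead of the robot, y to its left, z up, the work surface at z = 0. Lengths are in m, angles in rad, forces in N, time in s.
With the tool pointing down it reaches from about 0.35 to 0.975 m from the base axis. Payload 4.9 kg.
Tool frame: the origin (TCP) lies midway between the tips of the shut fingers; the grasp point (between the pads) lies 19 mm behind it; z points along the fingers, y is the line along which they close (so a half turn about z gives the same grasp; the last joint's range is limited). The gripper opens to 85 mm and grips with 20 to 120 N. Pads are 22 mm wide; open, the fingers measure 114 mm over their backs; the gripper's body (76 mm by 85 mm) begins 54 mm behind the grasp point. The pads swing forward as they close: fully open they stand 13 mm farther back than shut.
Start: joints at [1.083, 0.053, 1.613, -0, 1.476, -0.119], TCP at [0.225, 0.583, 0.231] pointing down, gripper open.
Joint ranges: [-3.01, 3.01], [-1.01, 2.22], [0.06, 2.58], [-1.02, 4.17], [0.09, 2.62], [-3.14, 3.14]. Speed limits (rad/s): [2.57, 2.57, 3.14, 3.14, 3.14, 3.14].

INTERFACE

Orientations are given as a unit quaternion [w, x, y, z].
In Python, from plant import * gives the robot as it stands.
- The arm moves only by the tool jog_arm, never from a script. Its argument "targets" is a list of rows, each a list of 3 entries, a list of its own where there are three numbers: the shift along the tool's x, y, z in units of 25 mm (1.0 is 25 mm), then the turn, a rotation vector about the tool's x, y, z in units of 8 degrees (1.0 is 8 degrees), then the opening in per cent of the stroke, from 0 (shut) to 100 (fully open). A call has 1 to 8 rows; each row is the pose to reach, as a shift and turn from the pose commanded when the call began, along the tool's axes at that moment; what a row does not reach only later rows make up. A row lasts 1/8 s, in which the tool goes at most 62.5 mm and 10.7 degrees, less where a joint would pass 70% of its speed; a pose out of reach is approached as far as the arm can. A call with a gripper value outside its range is refused whole. The fingers move at their own pace and stop on an object; the grip force is fixed at half the most. Time passes only in rows, so rows that repeat a pose let the fingers close. It gives the time, the measured TCP pose, the force, the opening and the grip force at its end, in the units of the state.
- state(): the state, without advancing time (a new reading comes with each control period).
- grab_frame(name): name is "scene" or "top" or "wrist"; returns (picture, depth): 384x512x3 uint8, red, green, blue; 384x512 float32, m along the optical axis (not along the pixel's ray), 0 where there is no reading.
- camera_params(name): a dict with "fovy" (degrees; the focal length in pixels is half the picture's height over the tangent of half this angle, whatever the lens; pixels are square), "cx", "cy" (the principal point, pixels), "dist" ([k1, k2, p1, p2, k3] as OpenCV has them; the pictures are not rectified), "rvec" (rotation vector, rad) and "tvec" (3), from world to camera coordinates, as OpenCV has them; the wrist camera has in their place "hand_eye" (4x4, takes a point from camera to tool coordinates, whose origin is the TCP and whose axes are the flange's). Camera axes: x right, y down, z forward; pixel columns grow to the right and rows downward; lengths in m; the calibration is good to about 2 mm. A picture is of the moment at which its call begins: read the wrist's pose just before it. camera_params takes no time and is no camera call.
- job_done(): hands the job in; it is judged then, once.
The state is a dict: "time": time; "joint_pos": joint angles; "joint_vel": joint speeds; "joint_efforts": joint torques, N m; "tool_pos": TCP position; "tool_rot": TCP orientation; "contact_force": force on the tool from outside, world axes, zero at the start; "ft_torque": the same for the moment, N m; "gripper_width": opening from 0.0 (shut) to 1.0 (fully open); "grasp_force": force on a finger pad.
Only numpy, scipy, OpenCV 4.12 (cv2) and the standard library are available. Lean on these libraries where they do the work, as an engineer would, in place of code of your own. Each camera call takes 0.05 s, during which the arm holds its last target. There are 200 camera calls.

## Working session

There is one attempt and no reset: what is moved stays moved. The work goes in short steps, Python scripts to look and compute and a tool call to move; the robot and the scene stay as the last step left them, time stands still between calls to the robot, and variables do not carry over. Pictures are saved under pics/ and viewed, at most 10 in all, crops included, and the job is handed in when it is done.

Besides the shell and the picture viewer there is one more tool, called after "Request:" as name(argument=value, ...), one argument or row to a line, values as JSON. jog_arm: Moves the arm, as the interface text tells. Its arguments: {"type":"object","properties":{"targets":{"type":"array"}},"required":["targets"]}

```bash
mkdir -p pics; cat > h.py <<'E'
from plant import *
import numpy as np, cv2
from scipy.spatial.transform import Rotation as R
def K(c):
    f=192/np.tan(np.radians(c["fovy"])/2)
    return np.array([[f,0,c["cx"]],[0,f,c["cy"]],[0,0,1.]])
def tool():
    s=state(); q=s["tool_rot"]; return np.array(s["tool_pos"]), R.from_quat([q[1],q[2],q[3],q[0]])
def cam(name):
    c=camera_params(name)
    if name=="wrist":
        p,r=tool(); T=np.eye(4);T[:3,:3]=r.as_matrix();T[:3,3]=p
        M=T@np.array(c["hand_eye"]); return K(c),np.array(c["dist"]),M[:3,:3],M[:3,3]
    Rm=cv2.Rodrigues(np.array(c["rvec"],float))[0]
    return K(c),np.array(c["dist"]),Rm.T,-Rm.T@np.array(c["tvec"])
def rays(C,px):
    k,d,Rw,o=C
    u=cv2.undistortPoints(np.array(px,float).reshape(-1,1,2),k,d).reshape(-1,2)
    return np.c_[u,np.ones(len(u))]@Rw.T,o
def onplane(C,px,z):
    v,o=rays(C,px); return o+v*((z-o[2])/v[:,2])[:,None]
def cloud(C,depth):
    h,w=depth.shape; g=np.stack(np.meshgrid(np.arange(w),np.arange(h)),-1).reshape(-1,2)
    v,o=rays(C,g); P=o+v*depth.reshape(-1,1); P[depth.ravel()==0]=np.nan; return P.reshape(h,w,3)
E
python3 - <<'E'
from h import *
s=state(); print(s)
for n in ("scene","top"):
    C=cam(n); p,d=grab_frame(n); cv2.imwrite(f"pics/{n}.png",p[:,:,::-1]); np.savez(f"{n}.npz",p=p,d=d); print(n,C[3],C[2][:,2],(d>0).mean())
E
```

```text
{'time': 0.0, 'joint_pos': array([ 1.08298160e+00,  5.33613469e-02,  1.61431174e+00,  4.01824505e-05,
        1.47600265e+00, -1.18979720e-01]), 'joint_vel': array([-0.00039472, -0.00160343,  0.00030084, -0.00127204,  0.00141271,
       -0.00044504]), 'joint_efforts': array([-1.09455159e-03, -3.93682945e+01, -3.70171916e+01, -9.23343782e-05,
        6.83884675e-03,  2.96041003e-05]), 'tool_pos': array([0.22501049, 0.58241567, 0.23004964]), 'tool_rot': array([-3.30261019e-04,  1.83375737e-01,  9.83042346e-01, -9.87997204e-04]), 'contact_force': array([ 1.26326287, -0.04618631,  0.07229227]), 'ft_torque': array([-0.03365127, -0.02711478,  0.00107342]), 'grasp_force': 0.0, 'gripper_width': 0.999344419140133}
scene [-0.27640284 -0.46674461  0.60350866] [ 0.72502032  0.45102567 -0.52050108] 0.995513916015625
top [ 0.28481335 -0.00401496  1.40992293] [ 0.11993699 -0.01901473 -0.99259939] 0.9958089192708334
```

View pics/top.png

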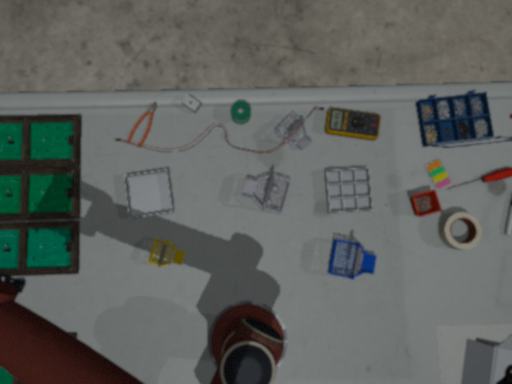

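View pics/scene.png

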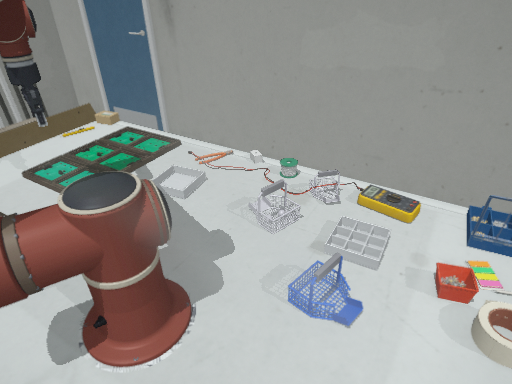

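The top view shows these candidates:
- Large grey basket at (266,188), spout to the left.
- Small grey basket at (293,130).
- Yellow basket at (166,253) and blue basket at (350,258), both excluded by colour.

The larger grey one at (266,188) fits the description. The plain tray is at (150,192) and the pocketed tray at (348,189). I'll confirm with an enlarged crop and measure both.

```bash
python3 - <<'E'
from h import *
z=np.load("top.npz"); p,d=z["p"],z["d"]
C=cam("top"); P=cloud(C,d)
cv2.imwrite("pics/crop1.png",cv2.resize(p[100:225,115:325,::-1],None,fx=3.8,fy=3.8,interpolation=cv2.INTER_CUBIC))
# handle: points by height in region
def reg(r0,r1,c0,c1,zl,zh):
    Q=P[r0:r1,c0:c1].reshape(-1,3); return Q[(Q[:,2]>zl)&(Q[:,2]<zh)]
Q=reg(155,215,235,300,.085,.13); print("handle n",len(Q),Q.mean(0),Q.min(0),Q.max(0))
w,v=np.linalg.eigh(np.cov(Q[:,:2].T)); print("dir",v[:,1],np.sqrt(w)*np.sqrt(12))
Q=reg(155,215,235,300,.01,.06); print("body",Q.mean(0),Q.min(0),Q.max(0))
Q=reg(155,225,115,185,.02,.045); print("tray n",len(Q),Q.mean(0),cv2.minAreaRect(Q[:,:2].astype(np.float32)))
# rim outline mask via brightness, ray cast at z=.032
Q=reg(155,225,320,380,.02,.045); print("divided",Q.mean(0))
Q=reg(115,150,270,315,.02,.2); print("small",Q.mean(0),Q.max(0))
E
```

```text
handle n 138 [ 0.43496412 -0.06983061  0.10969447] [ 0.38594396 -0.08831883  0.08880873] [ 0.48501361 -0.05383789  0.11946543]
dir [-0.95156125  0.30745923] [0.01156916 0.09517258]
body [ 0.44181078 -0.0624043   0.0296146 ] [ 0.37014589 -0.14334588  0.01000387] [0.54957628 0.02307455 0.05586006]
tray n 289 [0.44370931 0.28818996 0.03082026] ((0.44178637862205505, 0.28491419553756714), (0.13077719509601593, 0.13020671904087067), 6.8508381843566895)
divided [ 0.4378774  -0.31551866  0.0292271 ]
small [ 0.61606701 -0.14708833  0.04924169] [ 0.66936224 -0.08632049  0.09288971]
```

View pics/crop1.png

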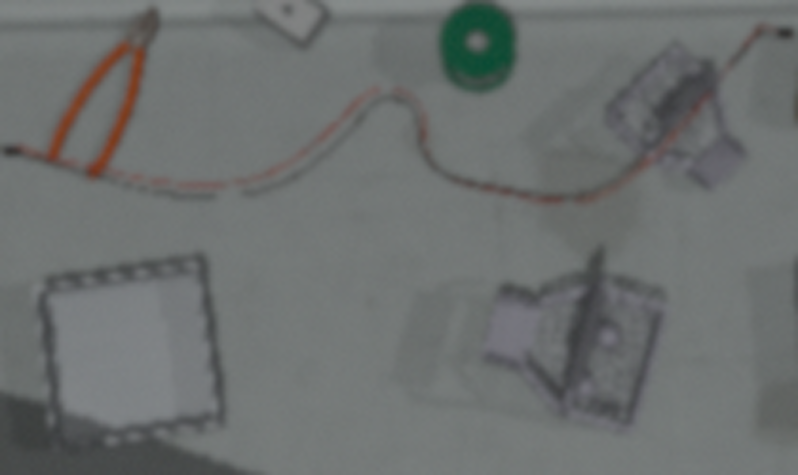

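The crop confirms it. The large grey mesh basket has its spout facing left at about (512,325), its handle runs from (598,255) to (575,390), and both balls lie inside near (608,337) and (588,390). The plain tray is at about (130,355). The measured heights and sizes (handle top about 0.11 m, tray 130 x 130 mm) agree with the task. I'll move above the basket.

Request:
jog_arm(
  targets=[
    [[-17.2,-21.3,0],[0,0,-0.4],100],
    [[-17.2,-21.3,0],[0,0,-0.4],100],
    [[-17.2,-21.3,0],[0,0,-0.4],100],
    [[-17.2,-21.3,0],[0,0,-0.4],100],
    [[-17.2,-21.3,0],[0,0,-0.4],100],
    [[-17.2,-21.3,0],[0,0,-0.4],100],
    [[-17.2,-21.3,0],[0,0,-0.4],100],
    [[-17.2,-21.3,0],[0,0,-0.4],100],
  ],
)

```text
time: 1.1
tool_pos: [0.378, 0.105, 0.2311]
tool_rot: [0.0, 0.156, 0.988, 0.0]
contact_force: [1.5, 0.3, -0.5]
gripper_width: 0.998
grasp_force: 0.0
```

```bash
cat > to.py <<'E'
from h import *
import sys
# shift/turn (units) from present pose to TCP target x y z with tool y along yaw angle deg, tipped tip deg about tool x
x,y,z,a,t=map(float,sys.argv[1:6])
def off(x,y,z,a,t):
    p,r=tool(); a=np.radians(a); ty=np.array([np.cos(a),np.sin(a),0]); tz=np.array([0,0,-1.])
    G=R.from_matrix(np.c_[np.cross(ty,tz),ty,tz])*R.from_euler("x",t,degrees=True)
    return r.inv().apply(np.array([x,y,z])-p)/.025, np.degrees((r.inv()*G).as_rotvec())/8
np.set_printoptions(precision=3,suppress=True)
print(*off(x,y,z,a,t),tool()[0],state()["time"],state()["joint_pos"])
E
python3 to.py .435 -.07 .25 72 0
```

```text
[-4.321 -5.96  -0.757] [0.002 0.004 0.012] [0.378 0.105 0.231] 1.1 [ 0.081 -0.558  2.118  0.     1.581 -1.178]
```

Request:
jog_arm(
  targets=[
    [[-4.3,-6.0,-0.8],[0,0,0],100],
    [[-4.3,-6.0,-0.8],[0,0,0],100],
    [[-4.3,-6.0,-0.8],[0,0,0],100],
    [[-4.3,-6.0,-0.8],[0,0,0],100],
    [[-4.3,-6.0,-0.8],[0,0,0],100],
  ],
)

```text
time: 1.72
tool_pos: [0.4338, -0.0688, 0.2507]
tool_rot: [-0.001, 0.156, 0.988, 0.0]
contact_force: [-0.1, -0.7, -0.5]
gripper_width: 1.0
grasp_force: 0.0
```

```bash
python3 - <<'E'
from h import *
C=cam("wrist"); p,d=grab_frame("wrist"); np.savez("w1.npz",p=p,d=d); cv2.imwrite("pics/w1.png",p[:,:,::-1])
print(tool()[0],C[3],C[2][:,2])
P=cloud(C,d)
m=(P[...,2]>.1)&(P[...,2]<.122)&(abs(P[...,0]-.435)<.08)&(abs(P[...,1]+.07)<.06)
Q=P[m]; r=cv2.minAreaRect(Q[:,:2].astype(np.float32)); print(len(Q),Q.mean(0),Q.min(0),Q.max(0),r)
w,v=np.linalg.eigh(np.cov(Q[:,:2].T)); print(v[:,1],np.sqrt(w*12))
ys,xs=np.nonzero(m); print(xs.min(),xs.max(),ys.min(),ys.max())
E
```

```text
[ 0.43375219 -0.06819496  0.2506931 ] [ 0.36703699 -0.0464356   0.39273697] [ 0.26616761 -0.08532793 -0.96014267]
1210 [ 0.43208893 -0.07050684  0.10939958] [ 0.39190187 -0.08807026  0.10008122] [ 0.47836014 -0.054788    0.11259641] ((0.43487033247947693, -0.07170902192592621), (0.01119646243751049, 0.09136355668306351), 72.10676574707031)
[-0.95174575  0.30688765] [0.01119828 0.08287701]
244 257 126 225
```

View pics/w1.png

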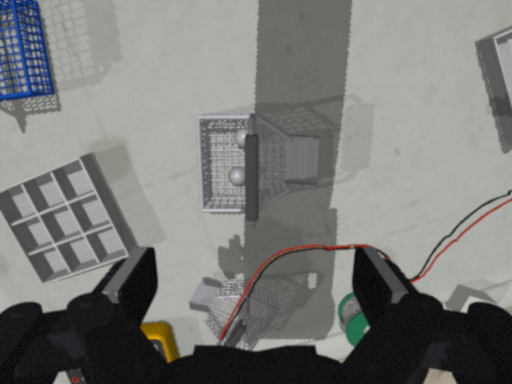

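The wrist view shows the handle as a bar at column 251, rows 126–220, with the balls at (242,137) and (237,176). The spout points right and the handle is centred between the fingers. It measures (0.434, -0.071, about 0.11 top) at yaw 72°, which agrees with the top view. I'll descend.

```bash
python3 to.py .434 -.071 .082 72 0
```

```text
[-0.052 -0.106  6.748] [ 0.002 -0.008  0.014] [ 0.434 -0.068  0.251] 1.775 [-0.326 -0.428  1.999  0.     1.572 -1.585]
```

Request:
jog_arm(
  targets=[
    [[-0.05,-0.1,2],[0,0,0],100],
    [[-0.05,-0.1,4],[0,0,0],100],
    [[-0.05,-0.1,5.5],[0,0,0],100],
    [[-0.05,-0.1,6.7],[0,0,0],100],
    [[-0.05,-0.1,6.7],[0,0,0],100],
    [[-0.05,-0.1,6.7],[0,0,0],0],
    [[-0.05,-0.1,6.7],[0,0,0],0],
    [[-0.05,-0.1,6.7],[0,0,0],0],
  ],
)

```text
time: 2.78
tool_pos: [0.4355, -0.0719, 0.0852]
tool_rot: [0.001, 0.156, 0.988, -0.0]
contact_force: [-0.8, 0.5, -0.2]
gripper_width: 0.379
grasp_force: 0.0
```

Request:
jog_arm(
  targets=[
    [[0,0,0],[0,0,0],0],
    [[0,0,0],[0,0,0],0],
    [[0,0,0],[0,0,0],0],
    [[0,0,0],[0,0,0],0],
  ],
)

```text
time: 3.28
tool_pos: [0.435, -0.0722, 0.0845]
tool_rot: [0.0, 0.156, 0.988, -0.0]
contact_force: [-1.6, -1.5, 5.1]
gripper_width: 0.128
grasp_force: 60.6
```

Gripped: an opening of about 11 mm fits the 12 mm bar. I'll lift gently by 90 mm.

Request:
jog_arm(
  targets=[
    [[0,0,-0.3],[0,0,0],0],
    [[0,0,-0.8],[0,0,0],0],
    [[0,0,-1.4],[0,0,0],0],
    [[0,0,-2.0],[0,0,0],0],
    [[0,0,-2.6],[0,0,0],0],
    [[0,0,-3.2],[0,0,0],0],
    [[0,0,-3.6],[0,0,0],0],
    [[0,0,-3.6],[0,0,0],0],
  ],
)

```text
time: 4.28
tool_pos: [0.4352, -0.0719, 0.1749]
tool_rot: [0.001, 0.156, 0.988, -0.0]
contact_force: [-0.0, -0.4, -4.0]
gripper_width: 0.132
grasp_force: 59.3
```

```bash
python3 - <<'E'
from h import *
C=cam("wrist"); p,d=grab_frame("wrist"); cv2.imwrite("pics/w2.png",p[:,:,::-1])
s=state(); print(s["contact_force"],s["gripper_width"],s["tool_pos"])
E
python3 to.py .44 .20 .18 72 0
```

```text
[-0.08104476 -0.52045015 -2.88716302] 0.13052143519893752 [ 0.43468975 -0.07173438  0.17402763]
[ 3.144 10.407 -0.24 ] [-0.     0.003  0.009] [ 0.435 -0.072  0.174] 4.325 [-0.333 -0.374  2.088 -0.     1.428 -1.591]
```

View pics/w2.png

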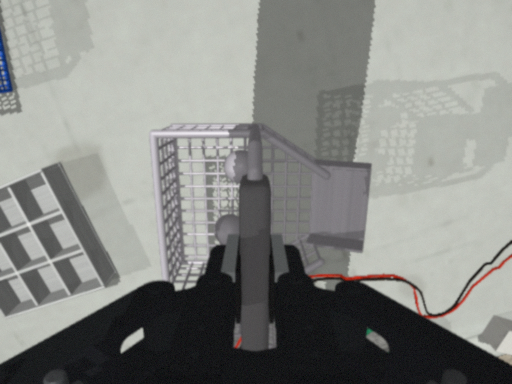

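The basket hangs level with both balls in it, at (240,163) and (230,230), and the spout clear to the right. I'll carry it gently to the tray and work out the tipping rows that keep the lip fixed.

```bash
cat > tip.py <<'E'
from h import *
import sys
np.set_printoptions(precision=2,suppress=True)
L=np.array([.434,.261]); a=np.radians(72)
def G(t):
    ty=np.array([np.cos(a),np.sin(a),0]); tz=np.array([0,0,-1.])
    return R.from_matrix(np.c_[np.cross(ty,tz),ty,tz])*R.from_euler("x",t,degrees=True)
p,r=tool()
for q in sys.argv[1:]:
    t,lz=map(float,q.split(","))
    g=G(t); T=np.r_[L,lz]-g.apply([0,.076,.0685])
    print(t,"TCP",T*1000,"handle",(T-g.apply([0,0,.0155]))*1000,"shift",r.inv().apply(T-p)/.025,"turn",np.degrees((r.inv()*g).as_rotvec())/8)
E
python3 tip.py 0,.105 10,.07 15,.06 20,.055 25,.053 30,.052 35,.052 40,.052 45,.052
```

```text
0.0 TCP [410.51 188.72 173.5 ] handle [410.51 188.72 189.  ] shift [4.13 9.61 0.02] turn [-0.    0.    0.01]
10.0 TCP [414.55 201.13 150.66] handle [415.38 203.69 165.92] shift [ 4.13 10.14  0.93] turn [1.25 0.   0.01]
15.0 TCP [416.79 208.04 145.84] handle [418.03 211.86 160.81] shift [ 4.13 10.43  1.13] turn [1.87 0.   0.01]
20.0 TCP [419.17 215.36 145.36] handle [420.81 220.4  159.93] shift [ 4.13 10.74  1.14] turn [2.5  0.   0.01]
25.0 TCP [421.66 223.02 147.2 ] handle [423.69 229.25 161.25] shift [ 4.13 11.06  1.07] turn [3.12 0.   0.01]
30.0 TCP [424.24 230.98 149.32] handle [426.64 238.35 162.75] shift [ 4.13 11.39  0.99] turn [3.75 0.01 0.01]
35.0 TCP [426.9  239.16 151.7 ] handle [429.65 247.61 164.4 ] shift [ 4.12 11.74  0.89] turn [4.37 0.01 0.01]
40.0 TCP [429.62 247.51 153.33] handle [432.69 256.98 165.2 ] shift [ 4.12 12.09  0.83] turn [5.   0.01 0.01]
45.0 TCP [432.36 255.96 154.18] handle [435.75 266.38 165.14] shift [ 4.12 12.44  0.79] turn [5.62 0.01 0.01]
```

Request:
jog_arm(
  targets=[
    [[0.2,0.4,0],[0,0,0],0],
    [[0.6,1.3,0],[0,0,0],0],
    [[1.1,2.4,0],[0,0,0],0],
    [[1.5,3.5,0],[0,0,0],0],
    [[2.0,4.6,0],[0,0,0],0],
    [[2.4,5.7,0],[0,0,0],0],
    [[2.9,6.8,0],[0,0,0],0],
    [[3.3,7.7,0],[0,0,0],0],
  ],
)

```text
time: 5.32
tool_pos: [0.4142, 0.1384, 0.1729]
tool_rot: [-0.001, 0.155, 0.988, -0.0]
contact_force: [0.6, -0.1, -3.8]
gripper_width: 0.128
grasp_force: 59.3
```

Request:
jog_arm(
  targets=[
    [[0.4,0.9,0],[0,0,0],0],
    [[0.6,1.5,0],[0,0,0],0],
    [[0.8,1.9,0],[0,0,0],0],
    [[0.8,1.9,0],[0,0,0],0],
    [[0.8,1.9,0],[0,0,0],0],
  ],
)

```text
time: 5.95
tool_pos: [0.411, 0.1877, 0.1737]
tool_rot: [-0.0, 0.156, 0.988, -0.0]
contact_force: [-0.1, -1.0, -3.7]
gripper_width: 0.129
grasp_force: 59.3
```

```bash
python3 tip.py 0,.105 10,.075 15,.062 20,.055 25,.053 30,.052 35,.052 40,.052 45,.052; python3 - <<'E'
from h import *
C=cam("wrist"); p,d=grab_frame("wrist"); cv2.imwrite("pics/w3.png",p[:,:,::-1])
P=cloud(C,d); m=(P[...,2]>.022)&(P[...,2]<.042)&(P[...,1]>.2)
Q=P[m]; print(len(Q), cv2.minAreaRect(Q[:,:2].astype(np.float32)))
E
```

```text
0.0 TCP [410.51 188.72 173.5 ] handle [410.51 188.72 189.  ] shift [0.03 0.03 0.01] turn [-0.    0.    0.01]
10.0 TCP [414.55 201.13 155.66] handle [415.38 203.69 170.92] shift [0.03 0.55 0.72] turn [1.25 0.   0.01]
15.0 TCP [416.79 208.04 147.84] handle [418.03 211.86 162.81] shift [0.03 0.84 1.03] turn [1.87 0.   0.01]
20.0 TCP [419.17 215.36 145.36] handle [420.81 220.4  159.93] shift [0.03 1.15 1.13] turn [2.5  0.   0.01]
25.0 TCP [421.66 223.02 147.2 ] handle [423.69 229.25 161.25] shift [0.03 1.47 1.06] turn [3.12 0.   0.01]
30.0 TCP [424.24 230.98 149.32] handle [426.64 238.35 162.75] shift [0.03 1.81 0.97] turn [3.75 0.   0.01]
35.0 TCP [426.9  239.16 151.7 ] handle [429.65 247.61 164.4 ] shift [0.03 2.15 0.88] turn [4.37 0.   0.01]
40.0 TCP [429.62 247.51 153.33] handle [432.69 256.98 165.2 ] shift [0.03 2.5  0.81] turn [5.   0.   0.01]
45.0 TCP [432.36 255.96 154.18] handle [435.75 266.38 165.14] shift [0.03 2.86 0.78] turn [5.62 0.   0.01]
3970 ((0.442330002784729, 0.28533148765563965), (0.3677356541156769, 0.13702093064785004), 10.074861526489258)
```

View pics/w3.png

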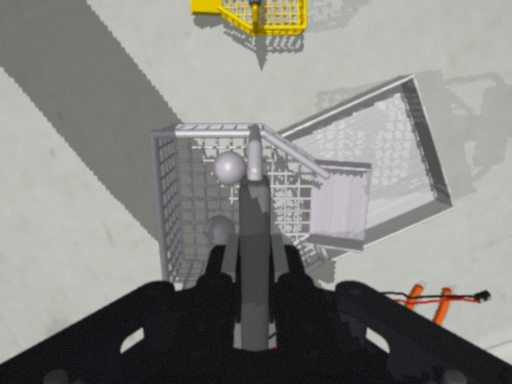

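Both balls are still in, at (229,167) and (219,229), and the spout at (340,205) is over the near part of the plain tray, whose far corners are at (410,80) and (450,205). I'll tip slowly.

Request:
jog_arm(
  targets=[
    [[0,0.25,0.35],[0.6,0,0],0],
    [[0,0.55,0.72],[1.25,0,0],0],
    [[0,0.84,1.03],[1.87,0,0],0],
    [[0,0.95,1.1],[2.1,0,0],0],
    [[0,1.0,1.13],[2.25,0,0],0],
    [[0,1.08,1.13],[2.37,0,0],0],
    [[0,1.15,1.13],[2.5,0,0],0],
    [[0,1.15,1.13],[2.5,0,0],0],
  ],
)

```text
time: 7.0
tool_pos: [0.42, 0.2156, 0.1458]
tool_rot: [-0.027, 0.153, 0.973, -0.171]
contact_force: [0.0, -0.5, -4.0]
gripper_width: 0.129
grasp_force: 59.4
```

```bash
python3 tip.py 20,.052 25,.05 30,.048 35,.047 40,.047 45,.047; python3 -c "
from h import *
print(state()['joint_pos'])"
```

```text
20.0 TCP [419.17 215.36 142.36] handle [420.81 220.4  156.93] shift [0.03 0.03 0.13] turn [0.   0.   0.01]
25.0 TCP [421.66 223.02 144.2 ] handle [423.69 229.25 158.25] shift [ 0.03  0.31 -0.04] turn [0.63 0.01 0.01]
30.0 TCP [424.24 230.98 145.32] handle [426.64 238.35 158.75] shift [ 0.03  0.6  -0.2 ] turn [1.25 0.01 0.01]
35.0 TCP [426.9  239.16 146.7 ] handle [429.65 247.61 159.4 ] shift [ 0.03  0.91 -0.37] turn [1.88 0.01 0.01]
40.0 TCP [429.62 247.51 148.33] handle [432.69 256.98 160.2 ] shift [ 0.03  1.22 -0.55] turn [2.5  0.01 0.01]
45.0 TCP [432.36 255.96 149.18] handle [435.75 266.38 160.14] shift [ 0.02  1.54 -0.7 ] turn [3.13 0.01 0.01]
[ 0.46188422 -0.05454452  1.89609266 -0.24698131  1.54971831 -0.75960886]
```

Request:
jog_arm(
  targets=[
    [[0,0.15,0.03],[0.3,0,0],0],
    [[0,0.3,-0.04],[0.6,0,0],0],
    [[0,0.4,-0.1],[0.8,0,0],0],
    [[0,0.5,-0.15],[1.0,0,0],0],
    [[0,0.6,-0.2],[1.25,0,0],0],
    [[0,0.7,-0.25],[1.45,0,0],0],
    [[0,0.8,-0.3],[1.65,0,0],0],
    [[0,0.91,-0.37],[1.88,0,0],0],
  ],
)

```text
time: 8.0
tool_pos: [0.4275, 0.2391, 0.1466]
tool_rot: [-0.047, 0.149, 0.942, -0.298]
contact_force: [0.6, 0.6, -3.0]
gripper_width: 0.128
grasp_force: 59.5
```

Request:
jog_arm(
  targets=[
    [[0,0.1,-0.06],[0.2,0,0],0],
    [[0,0.2,-0.1],[0.4,0,0],0],
    [[0,0.3,-0.15],[0.62,0,0],0],
    [[0,0.45,-0.23],[0.94,0,0],0],
    [[0,0.6,-0.3],[1.25,0,0],0],
    [[0,0.6,-0.3],[1.25,0,0],0],
    [[0,0.6,-0.3],[1.25,0,0],0],
    [[0,0.6,-0.3],[1.25,0,0],0],
  ],
)

```text
time: 9.0
tool_pos: [0.4325, 0.2546, 0.1443]
tool_rot: [-0.06, 0.144, 0.912, -0.378]
contact_force: [-0.1, -0.3, -2.9]
gripper_width: 0.129
grasp_force: 59.6
```

```bash
python3 - <<'E'
from h import *
a=[]
for n in ("scene","top","wrist"):
    p,d=grab_frame(n)
    if n=="scene": c=p[120:240,120:290]
    elif n=="top": c=p[150:270,80:250]
    else: cv2.imwrite("pics/w4f.png",p[:,:,::-1]); c=p
    a.append(cv2.resize(c[:,:,::-1],(400,290),interpolation=cv2.INTER_CUBIC))
cv2.imwrite("pics/v4.png",np.vstack([np.hstack(a[:2]),np.hstack([a[2],a[2]*0])]))
s=state(); print(s["tool_pos"],s["contact_force"],s["gripper_width"])
E
python3 tip.py 40,.047 45,.047
```

```text
[0.4325111  0.25453774 0.14428794] [-0.40308821  0.24679644 -3.16460035] 0.1339145772105847
40.0 TCP [429.62 247.51 148.33] handle [432.69 256.98 160.2 ] shift [ 0.02 -0.33  0.1 ] turn [-0.63  0.01  0.  ]
45.0 TCP [432.36 255.96 149.18] handle [435.75 266.38 160.14] shift [ 0.02 -0.1  -0.18] turn [-0.    0.01  0.  ]
```

View pics/v4.png

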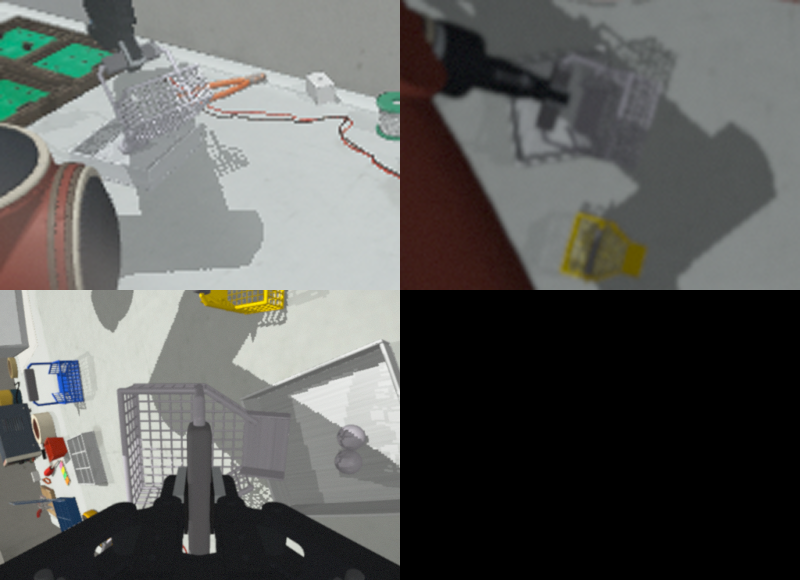

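The wrist view shows both balls in the plain tray, at about (352,435) and (348,460) in the composite, and the basket is empty. The load fell by 0.9 N, which matches two balls. I'll lift away and untip.

Request:
jog_arm(
  targets=[
    [[0,-0.4,-0.4],[0,0,0],0],
    [[0,-1.0,-1.0],[0,0,0],0],
    [[0,-1.7,-1.7],[0,0,0],0],
    [[0,-2.1,-1.9],[-1,0,0],0],
    [[0,-2.5,-2.1],[-2,0,0],0],
    [[0,-3,-2.2],[-3,0,0],0],
    [[0,-3.5,-2.3],[-4.2,0,0],0],
    [[0,-4,-2.3],[-5.6,0,0],0],
  ],
)

```text
time: 10.15
tool_pos: [0.4234, 0.2261, 0.2588]
tool_rot: [0.001, 0.155, 0.988, -0.003]
contact_force: [-0.2, -0.2, -3.3]
gripper_width: 0.129
grasp_force: 59.5
```

```bash
python3 to.py .435 -.072 .20 72 0; python3 to.py .435 -.072 .086 72 0;python3 - <<'E'
from h import *
p,d=grab_frame("wrist"); cv2.imwrite("pics/w5.png",p[:,:,::-1])
E
```

```text
[ -4.086 -11.194   2.434] [-0.044  0.026  0.021] [0.423 0.226 0.259] 10.15 [ 0.339 -0.319  1.904 -0.007  1.557 -0.92 ]
[ -4.07  -11.166   6.994] [-0.044  0.026  0.021] [0.423 0.226 0.259] 10.15 [ 0.339 -0.319  1.904 -0.007  1.557 -0.92 ]
```

View pics/w5.png

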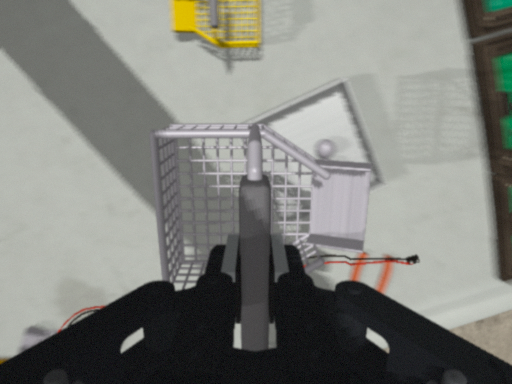

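The basket is empty, and one ball shows in the tray at (326,148); the spout hides the rest. I'll carry the basket back to its free starting place.

Request:
jog_arm(
  targets=[
    [[-0.3,-0.8,0],[0,0,0],0],
    [[-0.9,-2.4,0.3],[0,0,0],0],
    [[-1.5,-4.2,0.6],[0,0,0],0],
    [[-2.2,-6.0,1],[0,0,0],0],
    [[-2.8,-7.8,1.5],[0,0,0],0],
    [[-3.4,-9.5,2],[0,0,0],0],
    [[-4,-10.8,2.4],[0,0,0],0],
    [[-4.1,-11.2,2.4],[0,0,0],0],
  ],
)

```text
time: 11.2
tool_pos: [0.4335, -0.0742, 0.1993]
tool_rot: [-0.002, 0.157, 0.988, -0.007]
contact_force: [0.4, 0.0, -3.5]
gripper_width: 0.131
grasp_force: 59.6
```

```bash
python3 to.py .435 -.072 .086 72 0
```

```text
[-0.039  0.164  4.531] [-0.098 -0.013 -0.007] [ 0.433 -0.074  0.199] 11.2 [-0.33  -0.394  2.059 -0.014  1.478 -1.585]
```

Request:
jog_arm(
  targets=[
    [[0,0.05,1],[-0.1,0,0],0],
    [[0,0.05,2],[-0.1,0,0],0],
    [[0,0.05,3],[-0.1,0,0],0],
    [[0,0.05,3.8],[-0.1,0,0],0],
    [[0,0.05,4.3],[-0.1,0,0],0],
    [[0,0.05,4.5],[-0.1,0,0],0],
    [[0,0.05,4.55],[-0.1,0,0],0],
    [[0,0.05,4.55],[-0.1,0,0],0],
  ],
)

```text
time: 12.2
tool_pos: [0.4348, -0.0728, 0.0859]
tool_rot: [0.001, 0.156, 0.988, 0.001]
contact_force: [0.8, -0.7, -3.9]
gripper_width: 0.127
grasp_force: 59.6
```

Request:
jog_arm(
  targets=[
    [[0,0,0.03],[0,0,0],0],
    [[0,0,0.06],[0,0,0],0],
    [[0,0,0.08],[0,0,0],0],
    [[0,0,0.08],[0,0,0],0],
  ],
)

```text
time: 12.7
tool_pos: [0.4348, -0.0727, 0.0846]
tool_rot: [0.0, 0.156, 0.988, 0.001]
contact_force: [-3.9, 2.0, 6.5]
gripper_width: 0.131
grasp_force: 61.1
```

The force now points upward, so the basket is on the bench. I'll release it and rise.

Request:
jog_arm(
  targets=[
    [[0,0,0],[0,0,0],100],
    [[0,0,0],[0,0,0],100],
    [[0,0,0],[0,0,0],100],
    [[0,0,0],[0,0,0],100],
    [[0,0,0],[0,0,0],100],
    [[0,0,0],[0,0,0],100],
    [[0,0,0],[0,0,0],100],
    [[0,0,0],[0,0,0],100],
  ],
)

```text
time: 13.7
tool_pos: [0.4343, -0.0726, 0.083]
tool_rot: [0.0, 0.156, 0.988, 0.001]
contact_force: [-0.2, 0.0, -0.1]
gripper_width: 0.998
grasp_force: 0.0
```

Request:
jog_arm(
  targets=[
    [[0,0,-0.6],[0,0,0],100],
    [[0,0,-1.5],[0,0,0],100],
    [[0,0,-3],[0,0,0],100],
    [[0,0,-5],[0,0,0],100],
    [[0,0,-7],[0,0,0],100],
    [[-5,0,-8],[0,0,0],100],
    [[-5,0,-8],[0,0,0],100],
    [[-5,0,-8],[0,0,0],100],
  ],
)

```text
time: 14.7
tool_pos: [0.5557, -0.1126, 0.2831]
tool_rot: [-0.0, 0.156, 0.988, 0.001]
contact_force: [-0.8, 0.8, -0.1]
gripper_width: 1.001
grasp_force: 0.0
```

```bash
python3 - <<'E'
from h import *
s=state(); print(s["time"],s["tool_pos"],s["gripper_width"],s["contact_force"])
C=cam("top"); p,d=grab_frame("top"); P=cloud(C,d)
m=(P[...,2]>.1)&(P[...,2]<.122)&(abs(P[...,0]-.435)<.06)&(abs(P[...,1]+.07)<.04); print("handle",m.sum(),P[m].mean(0) if m.any() else 0)
q,_=grab_frame("scene")
cv2.imwrite("pics/end.png",np.hstack([cv2.resize(p[145:235,105:240,::-1],(400,267),interpolation=cv2.INTER_CUBIC),cv2.resize(q[140:240,150:300,::-1],(400,267),interpolation=cv2.INTER_CUBIC)]))
E
```

```text
14.7 [ 0.55571272 -0.11255435  0.28307356] 1.00123991445167 [-0.76648871  0.81686843 -0.06849465]
handle 0 0
```

View pics/end.png

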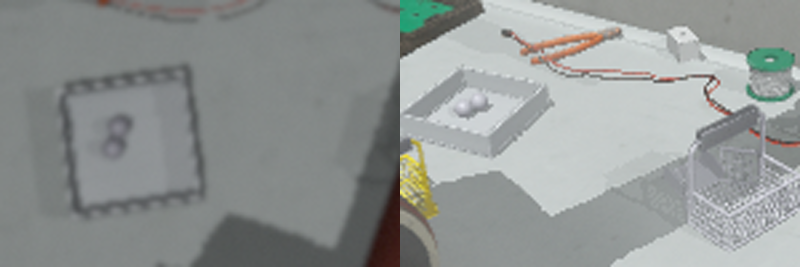

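The left crop shows both balls in the tray at (120,126) and (113,149), and the right crop shows the basket upright on the bench at (745,185). The arm is clear, so I'll hand in.

```bash
python3 -c "
from plant import *
print(job_done())"
```

```text
the job is handed in; nothing more can be done
None
```

I handed the job in at about 15 s of the 54 s allowed: the final pictures show both balls in the plain tray and the empty basket upright on the bench at its starting place, with the gripper clear of it; no verdict came back.

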